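# Load the spindle-blank carrier

### The job

The carrier for the copy lathe has come back pinned shut: draw the red-knobbed lock pin out, park it in the open-topped notch right beside its bore, and only then throw the hold-down bail right back over the rear. Then lay the three maple blanks from the pile into the empty bays, one per bay and flat on the floor of the bay, setting each down rather than dropping it, so that with the one already there all four bays hold one blank. Leave the pin parked and the bail thrown back, and do not knock or shift the glue bottle, the oil can or the jar of screws.

Things in the scene. Friction and masses are not known exactly. Their poses are not given: they have to be found in the camera images.
- carrier: wooden carrier fixed to the bench, 151 mm deep (x) by 268 mm wide (y); origin on the bench under the middle of the row of bays; +x to the rear, +y to the left, z up. Four bays 112 mm long (x), 40 mm wide, at y = -90, -30, 30, 90 mm; floors 10 mm and ribs 24 mm above the bench. Posts 70 mm tall at the ends, |y| 114 to 134 mm: at x 40 to 72 mm, and the pin post at x -79 to -19 mm at the -y end
- bay_1 (a point): centre of the floor of the bay at y = -90 mm (right end); axes as the carrier's, length along x; a blank lies in it with its origin at this point
- bay_2 (a point): centre of the floor of the bay at y = -30 mm; axes as the carrier's
- bay_3 (a point): centre of the floor of the bay at y = 30 mm; axes as the carrier's; blank_laid lies here at the start
- bay_4 (a point): centre of the floor of the bay at y = 90 mm (left end); axes as the carrier's
- bore (a point): middle of the through bore in the pin post, axis along the carrier's y, 53 mm above the bench, 12.5 mm wide, post 20 mm thick (carrier x = -36, y = -124 mm)
- notch (a point): where the parked pin's axis belongs: 52 mm above the bench, in the middle of the 20 mm thick pin post, 28 mm in front of the bore (carrier x = -64, y = -124 mm). The notch is a U slot through the post along y, 14 mm wide, open at the top, floor 47 mm above the bench; its walls rise to 68 mm on the bore side and 62 mm in front
- lock_pin: pin, 60 g: steel shank (10 mm diameter, 40 mm long) along its +y, red knob (22 mm diameter, 30 mm long) along its -y, origin on the axis at the shoulder between. At the start it is in eye and bore, axes as the carrier's, shoulder 8 mm off the post's outer face; it draws out toward -y almost freely and is clear after 42 mm. It lies steady in the notch with its shoulder within 10 mm of the post
- pin_shank (a point): point on the pin's axis, on the shank 15 mm from the shoulder
- bail (a joint): angle of the hold-down bail, rad: 0 = closed, its rod lying across the bays just over the blanks; grows as the rod swings up and back over the rear, to the stop at 2.5. Past 1.6 it falls on to the stop of itself. It takes under 3 N at the rod
- bail_hinge (a point): middle of the bail's hinge line, which runs along the carrier's y, 53 mm above the bench (carrier x = 56 mm)
- bail_grip (a point): middle of the black rubber sleeve (14 mm in diameter, 50 mm long, turns freely) on the bail's rod (10 mm in diameter, along y over all bays), 56 mm from the hinge line; closed it is at carrier x = 0, 53 mm above the bench. The bail's flat arms are at |y| 136 to 141 mm; the one at -y runs on past the rod to the pin's eye, its end 103 mm from the hinge line
- blank_laid: maple blank like the others, already lying in bay_3
- blank_a: pale maple turning blank, 100 mm long (x) by 34 by 34 mm; origin in the middle of its underside, z up. Lies on the bench, at the bottom of the pile
- blank_b: the same, on the bench beside and about parallel to blank_a, 66 mm to blank_a's +y
- blank_c: the same, lying across the top of blank_a and blank_b, so it must come off first
- glue_bottle: yellow glue bottle with an orange nozzle, 62 mm wide and 187 mm tall, standing; origin in the middle of its foot. Bystander
- oil_can: red oil can with a long slanting spout, 66 by 74 mm at the foot and 163 mm tall, standing; origin in the middle of its foot. Bystander
- screw_jar: clear jar of screws with a blue lid, 59 mm wide and 80 mm tall, standing; origin in the middle of its foot. Bystander

How it is judged:
By the outcome, as a careful person would: the job done as asked, in the order asked, and still so for the second after the job is handed in, with the robot touching nothing.
It also fails if it takes over 72 s, if anything falls off the work surface, if the arm or the gripper's body presses on something with over 40 N, if the wrist force passes 120 N, or if a joint passes its speed limit or range.

### The arm

A 6-joint arm with a two-finger parallel gripper is mounted at the origin on a cart in front of the work surface, level with it; the furniture and walls round the work are solid. World frame = base frame: x ahead of the robot, y to its left, z up, the work surface at z = 0. Lengths are in m, angles in rad, forces in N, time in s.
With the tool pointing down it reaches from about 0.425 to 0.95 m from the base axis. Payload 14.7 kg.
Tool frame: the origin (TCP) lies at the very end of the fingers, on their centre line; the grasp point (between the pads) lies env.tcp_to_grasp behind it (env.tcp_to_grasp is the distance from the TCP to the grasp point, in m); z points along the fingers, y is the line along which they close (so a half turn about z gives the same grasp; the last joint's range is limited). The gripper opens to 85 mm and grips with 20 to 120 N. Pads are 22 mm wide; open, the fingers measure 114 mm over their backs; the gripper's body (76 mm by 85 mm) begins 54 mm behind the grasp point. The pads swing forward as they close: fully open they stand 13 mm farther back than shut.
Start: joints at [1.276, 0.48, 1.596, -0, 1.065, -0.047], TCP at [0.159, 0.63, 0.206] pointing down, gripper open.
Joint ranges: [-2.75, 2.75], [-0.82, 2.05], [0.23, 2.67], [-1.56, 4.7], [0.09, 2.69], [-2.92, 2.92]. Speed limits (rad/s): [1.89, 1.89, 2.39, 3.01, 3.01, 3.01].

### API

Orientations are given as a unit quaternion [x, y, z, w].
In Python, from bench import env, eyes gives the robot as it stands.
- The arm moves only by the tool move_arm, never from a script. Its argument "targets" is a list of rows, each an object with "angular": the turn, a rotation vector about the world's x, y, z in degrees, a list of three; "xyz": the shift along the world's x, y, z in mm, a list of three; "gripper": the closure, from 0 (fully open) to 1 (shut). A call has 1 to 8 rows; each row shifts and turns the commanded pose from where the row before left it; what a row does not reach is not made up. A row lasts 1/8 s, in which the tool goes at most 62.5 mm and 10.7 degrees, less where a joint would pass 70% of its speed; a pose out of reach is approached as far as the arm can. A call with a gripper value outside its range is refused whole. The fingers move at their own pace and stop on an object; "force" is the grip in N (left out, the last holds). Time passes only in rows, so rows that do not move let the fingers close. It gives the time, the measured TCP pose, the force, the opening and the grip force at its end, in the units of the state.
- env.state(): the state, without advancing time (a new reading comes with each control period).
- eyes.camera(name): name is "scene" or "top" or "wrist"; returns the picture (480x640x3 uint8, red, green, blue); there is no depth.
- eyes.get_calibration(name): a dict with "mtx" (3x3 intrinsics, pixels), "distortion" ([k1, k2, p1, p2, k3] as OpenCV has them; the pictures are not rectified), "R" (3x3) and "t" (3): a world point X has camera coordinates R X + t. Camera axes: x right, y down, z forward; pixel columns grow to the right and rows downward; lengths in m; the calibration is good to about 2 mm. A picture is of the moment at which its call begins: read the wrist's pose just before it. get_calibration takes no time and is no camera call; for the wrist camera it gives the pose at the moment of the call.
- env.close_job(): hands the job in; it is judged then, once.
The state is a dict: "t": time; "joints": joint angles; "joint_vel": joint speeds; "joint_torque": joint torques, N m; "ee_pos": TCP position; "eef_rot": TCP orientation; "ft_force": force on the tool from outside, world axes, zero at the start; "ft_torque": the same for the moment, N m; "width": finger opening in m; "grip_force": force on a finger pad.
Only numpy, scipy, OpenCV 4.12 (cv2) and the standard library are available. Lean on these libraries where they do the work, as an engineer would, in place of code of your own. Each camera call takes 0.05 s, during which the arm holds its last target. There are 200 camera calls.

## Working session

There is one attempt and no reset: what is moved stays moved. The work goes in short steps, Python scripts to look and compute and a tool call to move; the robot and the scene stay as the last step left them, time stands still between calls to the robot, and variables do not carry over. Pictures are saved under pics/ and viewed, at most 10 in all, crops included, and the job is handed in when it is done.

Besides the shell and the picture viewer there is one more tool, called after "Request:" by a JSON object that holds its "method" and its "body", one argument or row to a line. move_arm: Moves the arm, as the interface text tells. Its arguments: {"type":"object","properties":{"targets":{"type":"array","items":{"type":"object","properties":{"angular":{"type":"array","items":{"type":"number"}},"xyz":{"type":"array","items":{"type":"number"}},"gripper":{"type":"number"}}}},"force":{"type":"number"}},"required":["targets"]}

```bash
ls; mkdir -p pics; python3 - <<'E'
from bench import env, eyes
import cv2,numpy as np
print(env.state(), env.tcp_to_grasp)
for n in ("scene","top"):
    im=eyes.camera(n); cv2.imwrite(f"pics/{n}0.png",im[:,:,::-1])
    c=eyes.get_calibration(n); print(n,c)
E
```

```text
pics
{'t': 0.0, 'joints': array([ 1.27637281e+00,  4.80840361e-01,  1.59687726e+00,  2.45123674e-05,
        1.06510588e+00, -4.65536132e-02]), 'joint_vel': array([-0.00016185,  0.00116574,  0.0006424 , -0.00035185,  0.000253  ,
       -0.00168758]), 'joint_torque': array([ 9.46939072e-04, -9.50607133e+01, -4.30206478e+01, -2.66414290e-04,
        1.20501313e-02, -7.93172035e-06]), 'ee_pos': array([0.15928228, 0.62971822, 0.20546562]), 'eef_rot': array([ 1.23623797e-01,  9.92328967e-01, -6.04682691e-04, -1.14978295e-04]), 'ft_force': array([ 0.99660079, -0.55630367, -0.17707812]), 'ft_torque': array([ 0.0052107 ,  0.00814612, -0.04017434]), 'grip_force': 0.0, 'width': 0.08551962566459} 0.0187
scene {'mtx': array([[563.61598706,   0.        , 308.42995602],
       [  0.        , 563.61598706, 236.24988507],
       [  0.        ,   0.        ,   1.        ]]), 'distortion': array([-0.00600081,  0.        ,  0.        ,  0.        ,  0.        ]), 'R': array([[ 0.80037582, -0.59901407,  0.02409738],
       [-0.35425261, -0.50499911, -0.78707114],
       [ 0.48363585,  0.62141616, -0.61639138]]), 't': array([-0.40228372,  0.24701481,  0.89203579])}
top {'mtx': array([[531.62210735,   0.        , 318.43516163],
       [  0.        , 531.62210735, 236.37814688],
       [  0.        ,   0.        ,   1.        ]]), 'distortion': array([0.00724973, 0.        , 0.        , 0.        , 0.        ]), 'R': array([[ 1.52859115e-02, -9.99881267e-01,  1.94761119e-03],
       [-9.87211894e-01, -1.54012855e-02, -1.58667816e-01],
       [ 1.58678973e-01,  5.02677276e-04, -9.87330102e-01]]), 't': array([-4.37111841e-04,  5.01157836e-01,  1.32916325e+00])}
```

View pics/top0.png

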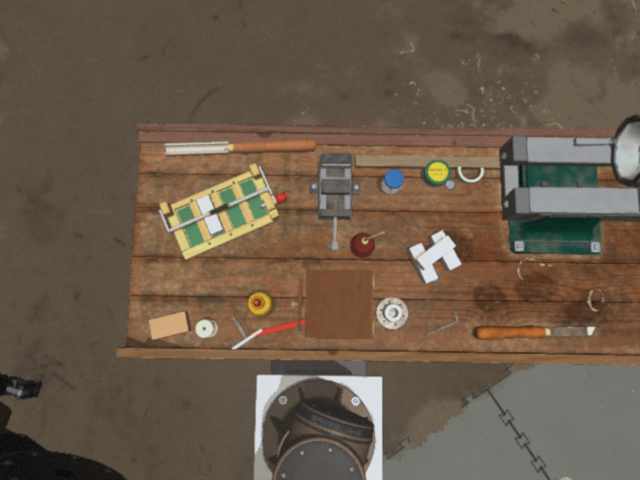

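View pics/scene0.png

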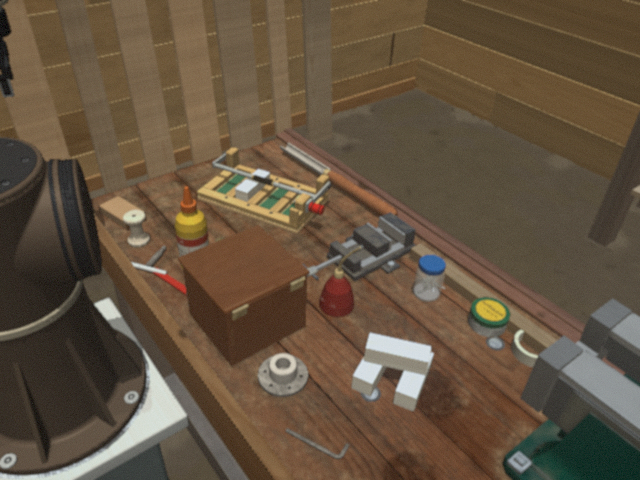

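The top view shows the carrier around (220,212) with the red knob at (281,198). The pile is near (436,257), the glue bottle at (260,303), the oil can at (363,244) and the jar at (393,180). In the scene view the box and vise stand between the bottle and the pile.

```bash
cat > h.py <<'E'
import cv2,numpy as np
def ray(c,uv):
    p=cv2.undistortPoints(np.array([[uv]],float),c["mtx"],c["distortion"])[0,0]
    return c["R"].T@np.array([*p,1.]), -c["R"].T@c["t"]
def on(c,uv,z):
    d,o=ray(c,uv); return o+d*(z-o[2])/d[2]
def proj(c,X):
    return cv2.projectPoints(np.atleast_2d(np.array(X,float)),cv2.Rodrigues(c["R"])[0],c["t"],c["mtx"],c["distortion"])[0][:,0]
E
python3 - <<'E'
import cv2,numpy as np
t=cv2.imread("pics/top0.png")
a=cv2.resize(t[155:265,150:300],None,fx=5,fy=5,interpolation=cv2.INTER_CUBIC)
cv2.imwrite("pics/topc.png",a)
b=cv2.resize(t[160:290,340:480],None,fx=4,fy=4,interpolation=cv2.INTER_CUBIC)
cv2.imwrite("pics/topp.png",b)
E
```

```text
(no output)
```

View pics/topc.png

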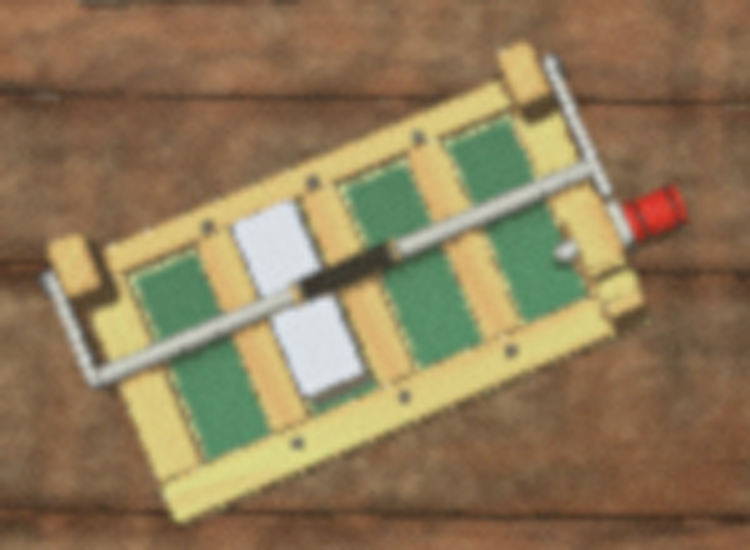

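View pics/topp.png

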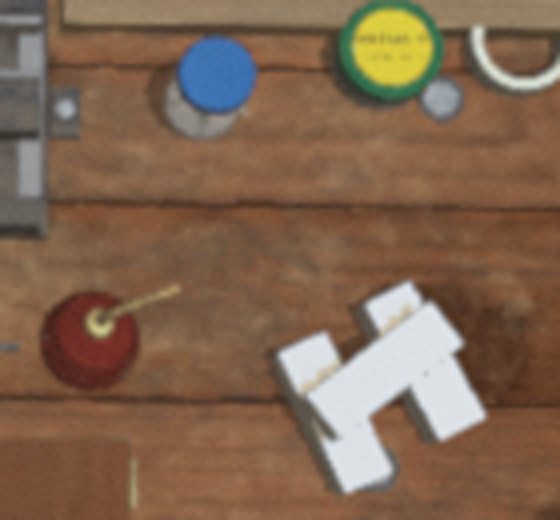

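Crop of the carrier: the sleeve is at (347,270), the rod ends at (97,378) and (592,170), the knob end at (684,205) and the rear post tops at (73,265) and (525,73). Crop of the pile: the top blank has corners (308,390), (425,303), (465,345), (340,437). The two lower blanks run from top-left to bottom-right.

```bash
cat > m.py <<'E'
from h import *
from bench import env,eyes
from scipy.optimize import least_squares
c=eyes.get_calibration("top")
def fit(obs,X,k,off,x0):
    uv=(np.array(obs)+.5)/k-.5+np.array(off); X=np.array(X,float)/1000
    def W(p):
        cs,sn=np.cos(p[2]),np.sin(p[2]); return np.c_[p[0]+cs*X[:,0]-sn*X[:,1],p[1]+sn*X[:,0]+cs*X[:,1],X[:,2]]
    r=least_squares(lambda p:(proj(c,W(p))-uv).ravel(),x0)
    return r.x, np.round(r.fun.reshape(-1,2),1)
p,e=fit([(347,270),(97,378),(592,170),(684,205),(525,73),(73,265),(180,520)],
 [(0,0,53),(0,138,53),(0,-138,53),(-36,-172,53),(56,-124,70),(56,124,70),(-79,134,24)],5,(150,155),[.6,.25,.4])
print("carrier",p,np.degrees(p[2]),e.tolist())
for n,z,o,y0 in [("c",68,[(425,303),(308,390),(340,437),(465,345)],-1),
  ("left",34,[(325,333),(277,352),(345,493),(395,470)],.5),("right",34,[(410,282),(362,303),(440,440),(485,415)],.5)]:
    X=[(50,-17,z),(50,17,z),(-50,17,z),(-50,-17,z)]
    if n=="c": X=[(50,17,z),(-50,17,z),(-50,-17,z),(50,-17,z)]
    p,e=fit(o,X,4,(340,160),[.45,-.28,y0]); print(n,p,np.degrees(p[2]),e.tolist())
for n,uv,z in [("can",(363,244),.04),("jar",(393,180),.08),("glue",(260,303),.187),("vise",(336,205),.05),("viseR",(357,188),.03),("viseH",(335,246),.03)]:
    print(n,on(c,uv,z))
E
python3 m.py
```

```text
carrier [0.56609635 0.26336972 0.43016991] 24.64692013055373 [[0.2, 0.5], [0.0, 0.2], [0.7, -0.5], [-0.1, -0.3], [-0.0, -0.1], [0.1, -0.4], [-0.9, 0.6]]
c [ 0.46209916 -0.28793594 -0.92344895] -52.90972722586515 [[1.3, -0.6], [-0.7, 0.9], [-0.3, 0.1], [-0.3, -0.4]]
left [ 0.43830526 -0.26327936  0.4447389 ] 25.481661923123053 [[-0.1, -0.6], [0.0, 0.1], [0.3, 0.1], [-0.2, 0.4]]
right [ 0.47285975 -0.32096723  0.49448846] 28.332101656778136 [[-0.3, -0.6], [0.2, 0.2], [-0.1, 0.1], [0.2, 0.3]]
can [ 0.48305725 -0.10751348  0.04      ]
jar [ 0.64281398 -0.18007676  0.08      ]
glue [0.32368115 0.1363231  0.187     ]
vise [ 0.58222359 -0.03677922  0.05      ]
viseR [ 0.63330537 -0.09225679  0.03      ]
viseH [ 0.47817287 -0.03592943  0.03      ]
```

Request:
{"method": "move_arm", "body": {
  "targets": [
    {"xyz": [36.5,-44,0],"angular": [0,0,-4.25]},
    {"xyz": [36.5,-44,0],"angular": [0,0,-4.25]},
    {"xyz": [36.5,-44,0],"angular": [0,0,-4.25]},
    {"xyz": [36.5,-44,0],"angular": [0,0,-4.25]},
    {"xyz": [36.5,-44,0],"angular": [0,0,-4.25]},
    {"xyz": [36.5,-44,0],"angular": [0,0,-4.25]}
  ]
}}

```text
invalid input
```

Request:
{"method": "move_arm", "body": {
  "targets": [
    {"xyz": [36.5,-44,0],"angular": [0,0,-4.25]},
    {"xyz": [36.5,-44,0],"angular": [0,0,-4.25]},
    {"xyz": [36.5,-44,0],"angular": [0,0,-4.25]},
    {"xyz": [36.5,-44,0],"angular": [0,0,-4.25]},
    {"xyz": [36.5,-44,0],"angular": [0,0,-4.25]},
    {"xyz": [36.5,-44,0],"angular": [0,0,-4.25]},
    {"xyz": [0,0,0]}
  ]
}}

```text
invalid input
```

```bash
cat > look.py <<'E'
import sys; from h import *; from bench import env,eyes; import pickle
n=sys.argv[1]; c=eyes.get_calibration("wrist"); im=eyes.camera("wrist"); s=env.state()
cv2.imwrite(f"pics/{n}.png",im[:,:,::-1]); pickle.dump(c,open(f"pics/{n}.pkl","wb"))
print(s["t"],s["ee_pos"].round(4),s["eef_rot"].round(4),s["width"])
E
python3 look.py w1
```

```text
0.15 [0.1593 0.6298 0.2056] [ 1.236e-01  9.923e-01 -4.000e-04 -1.000e-04] 0.08519652322846477
```

View pics/w1.png

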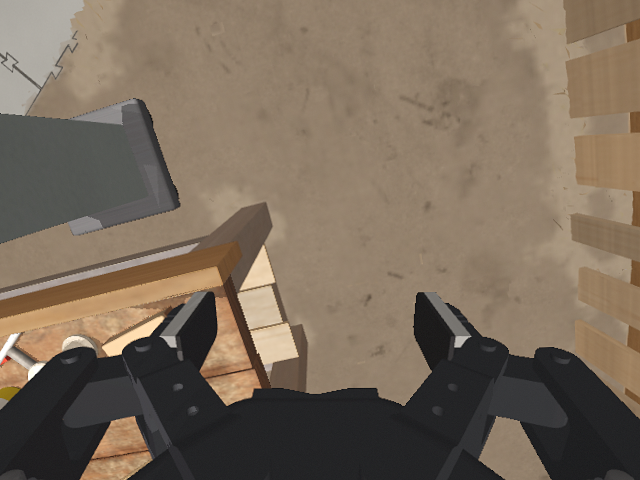

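The arm has not moved: both calls were refused, probably because the gripper value was missing. This view shows only the floor and a corner of the bench. I'll send the moves again with the gripper given.

Request:
{"method": "move_arm", "body": {
  "targets": [
    {"xyz": [36.5,-44,0],"angular": [0,0,-4.25],"gripper": 0},
    {"xyz": [36.5,-44,0],"angular": [0,0,-4.25],"gripper": 0},
    {"xyz": [36.5,-44,0],"angular": [0,0,-4.25],"gripper": 0},
    {"xyz": [36.5,-44,0],"angular": [0,0,-4.25],"gripper": 0},
    {"xyz": [36.5,-44,0],"angular": [0,0,-4.25],"gripper": 0},
    {"xyz": [36.5,-44,0],"angular": [0,0,-4.25],"gripper": 0}
  ]
}}

```text
t: 0.9
ee_pos: [0.3793, 0.3646, 0.2061]
eef_rot: [0.341, 0.94, 0.0, 0.0]
ft_force: [0.5, 0.7, -0.4]
width: 0.0857
grip_force: 0.0
```

Request:
{"method": "move_arm", "body": {
  "targets": [
    {"xyz": [36.5,-44,0],"angular": [0,0,-4.25],"gripper": 0},
    {"xyz": [36.5,-44,0],"angular": [0,0,-4.25],"gripper": 0},
    {"xyz": [36.5,-44,0],"angular": [0,0,-4.25],"gripper": 0},
    {"xyz": [36.5,-44,0],"angular": [0,0,-4.25],"gripper": 0},
    {"xyz": [36.5,-44,0],"angular": [0,0,-4.25],"gripper": 0},
    {"xyz": [36.5,-44,0],"angular": [0,0,-4.25],"gripper": 0},
    {"xyz": [0,0,0],"angular": [0,0,0],"gripper": 0}
  ]
}}

```text
t: 1.78
ee_pos: [0.5995, 0.099, 0.2057]
eef_rot: [0.541, 0.841, -0.0, 0.0]
ft_force: [-0.9, 0.4, -0.5]
width: 0.0851
grip_force: 0.0
```

```bash
python3 look.py w2
```

```text
1.825 [0.598  0.1006 0.2056] [ 5.399e-01  8.417e-01 -2.000e-04 -3.000e-04] 0.08553520219444251
```

View pics/w2.png

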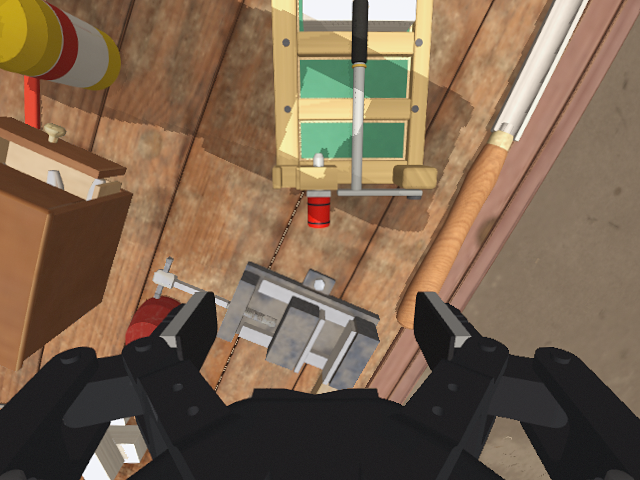

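The wrist view shows the knob from (318,198) to (318,227), the shank tip at (319,155), the sleeve's near end at (359,66) and the rod at the arm at (357,190). I'll compare these with the fitted carrier pose.

```bash
cat > m2.py <<'E'
import pickle; from h import *; from scipy.optimize import least_squares
c=pickle.load(open("pics/w2.pkl","rb"))
uv=np.array([(318,227),(319,155),(359,66),(357,190),(318,198),(438,167),(436,187)],float)
X=np.array([(-36,-172,53),(-36,-102,53),(0,-25,53),(0,-138,53),(-36,-142,53),(72,-114,70),(72,-134,70)])/1000
def W(p):
    cs,sn=np.cos(p[2]),np.sin(p[2]); return np.c_[p[0]+cs*X[:,0]-sn*X[:,1],p[1]+sn*X[:,0]+cs*X[:,1],X[:,2]]
p0=[.5661,.2634,.4302]
print((proj(c,W(p0))-uv).round(1).tolist())
r=least_squares(lambda p:(proj(c,W(p))-uv).ravel(),p0,loss='soft_l1')
print(r.x,np.degrees(r.x[2]),(proj(c,W(r.x))-uv).round(1).tolist())
print(on(c,(318,213),.053))
E
python3 m2.py
```

```text
[[-2.1, -0.3], [-3.2, -1.0], [-2.6, -1.1], [-3.8, 2.3], [-2.2, -1.5], [-2.4, 1.4], [-2.3, 3.6]]
[0.56691124 0.26386958 0.44315385] 25.39084514154795 [[1.1, 0.0], [-0.8, -0.6], [-1.2, -1.2], [-1.0, 2.2], [0.7, -1.1], [0.3, 0.3], [0.6, 2.5]]
[0.60128869 0.10546067 0.053     ]
```

Request:
{"method": "move_arm", "body": {
  "targets": [
    {"xyz": [4,2,-50],"angular": [0,0,0.4],"gripper": 0},
    {"xyz": [0,0,-50],"angular": [0,0,0],"gripper": 0.3},
    {"xyz": [0,0,-50],"angular": [0,0,0],"gripper": 0.4},
    {"xyz": [0,0,-21.5],"angular": [0,0,0],"gripper": 0.5},
    {"xyz": [0,0,0],"angular": [0,0,0],"gripper": 0.9},
    {"xyz": [0,0,0],"angular": [0,0,0],"gripper": 0.9},
    {"xyz": [0,0,0],"angular": [0,0,0],"gripper": 0.9},
    {"xyz": [0,0,0],"angular": [0,0,0],"gripper": 0.9}
  ],
  "force": 25
}}

```text
t: 2.82
ee_pos: [0.602, 0.1043, 0.0356]
eef_rot: [0.536, 0.844, 0.0, 0.001]
ft_force: [0.6, 0.3, 0.8]
width: 0.0085
grip_force: 0.5
```

```bash
python3 look.py w3; python3 - <<'E'
import cv2;from bench import eyes
cv2.imwrite("pics/s3.png",eyes.camera("scene")[:,:,::-1])
a=cv2.imread("pics/w3.png"); b=cv2.imread("pics/s3.png")[120:300,180:420]
cv2.imwrite("pics/j3.png",cv2.hconcat([cv2.resize(a[:,160:480],(320,480)),cv2.resize(b,(480,360),interpolation=cv2.INTER_CUBIC).__class__ is None or cv2.copyMakeBorder(cv2.resize(b,(480,360),interpolation=cv2.INTER_CUBIC),0,120,0,0,0)]))
E
```

```text
2.875 [0.6019 0.1042 0.0354] [5.358e-01 8.443e-01 4.000e-04 5.000e-04] 0.00886552500896467
```

View pics/j3.png

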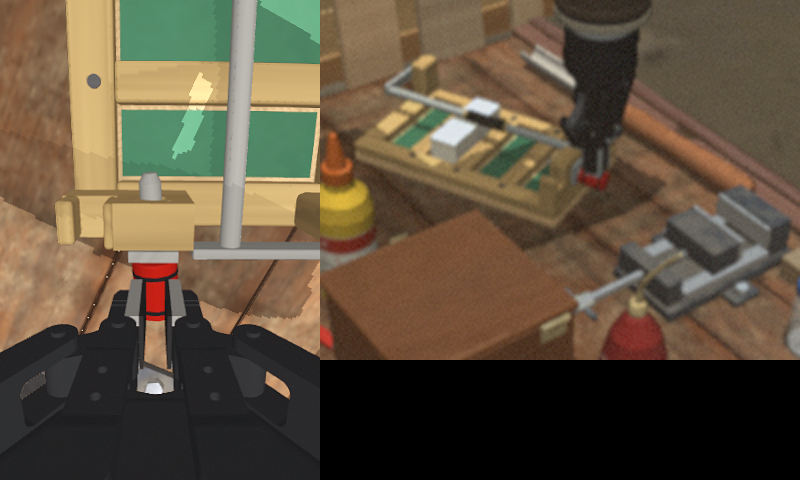

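Here the red knob runs from (155,262) to (155,320) in the left panel, with the fingertips straddling it. Yet the opening reads 9 mm, so I'll project the TCP and the pin model to see where each lies.

```bash
python3 - <<'E'
import pickle; from h import *; from bench import env
c=pickle.load(open("pics/w3.pkl","rb"))
p=(.5665,.2636,np.radians(25))
def W(x,y,z): 
    cs,sn=np.cos(p[2]),np.sin(p[2]); return (p[0]+(cs*x-sn*y)/1e3,p[1]+(sn*x+cs*y)/1e3,z/1e3)
for n,q in [("tcp",(.6019,.1042,.0354)),("grasp",(.6019,.1042,.0541)),("shoulder",W(-36,-142,53)),("end",W(-36,-172,53)),("endtop",W(-36,-172,64)),("shtop",W(-36,-142,64)),("tip",W(-36,-102,53)),("sides",W(-47,-157,53)),("sidesR",W(-25,-157,53))]:
    print(n,proj(c,q).round().tolist())
print("cam",-c["R"].T@c["t"], c["R"].round(2).tolist())
a=cv2.imread("pics/w3.png"); cv2.imwrite("pics/w3c.png",cv2.resize(a[200:420,240:400],None,fx=3.6,fy=2.7,interpolation=cv2.INTER_CUBIC)); print(env.state()["width"],env.state()["grip_force"])
E
```

```text
tcp [[313.0, 277.0]]
grasp [[312.0, 292.0]]
shoulder [[311.0, 257.0]]
end [[311.0, 314.0]]
endtop [[311.0, 325.0]]
shtop [[311.0, 265.0]]
tip [[311.0, 173.0]]
sides [[289.0, 286.0]]
sidesR [[333.0, 286.0]]
cam [0.57323177 0.16717208 0.20487317] [[0.9, 0.43, 0.0], [0.41, -0.87, 0.27], [0.12, -0.24, -0.96]]
0.008329561195349841 0.8916797954589128
```

View pics/w3c.png

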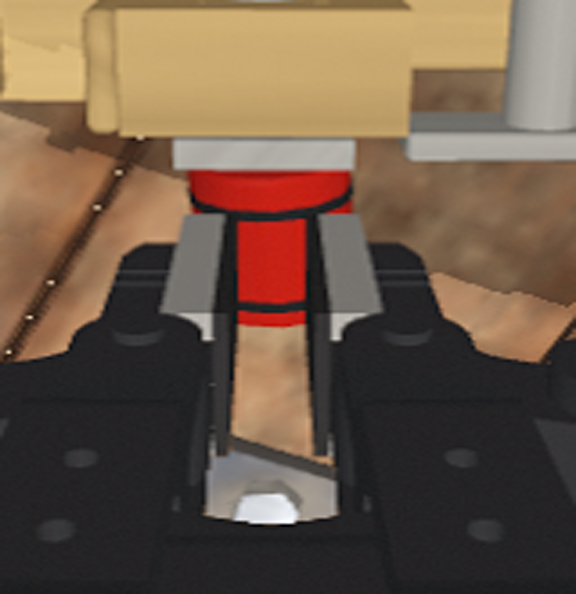

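The model agrees with the picture, but the fingers show about 2.3 px per mm. That puts the real fingertips near z = 66 mm, just above the knob, although the TCP reads 35 mm. I'll open, go 25 mm lower (TCP about 10 mm, safe either way) and close again.

Request:
{"method": "move_arm", "body": {
  "targets": [
    {"xyz": [0,0,0],"angular": [0,0,0],"gripper": 0.35},
    {"xyz": [0,0,0],"angular": [0,0,0],"gripper": 0.35},
    {"xyz": [0,0,0],"angular": [0,0,0],"gripper": 0.35},
    {"xyz": [0,0,-13],"angular": [0,0,0],"gripper": 0.35},
    {"xyz": [0,0,-12],"angular": [0,0,0],"gripper": 0.6},
    {"xyz": [0,0,0],"angular": [0,0,0],"gripper": 0.9},
    {"xyz": [0,0,0],"angular": [0,0,0],"gripper": 0.9},
    {"xyz": [0,0,0],"angular": [0,0,0],"gripper": 0.9}
  ],
  "force": 25
}}

```text
t: 3.92
ee_pos: [0.6016, 0.1042, 0.0098]
eef_rot: [0.536, 0.844, 0.0, 0.0]
ft_force: [0.3, -0.0, -0.6]
width: 0.0209
grip_force: 24.4
```

The opening is now 21 mm with the knob held, so the real fingertips sit about 30 mm behind the stated TCP. I'll draw the pin 47 mm.

Request:
{"method": "move_arm", "body": {
  "targets": [
    {"xyz": [4,-8.5,0],"angular": [0,0,0],"gripper": 0.9},
    {"xyz": [5.3,-11.4,0],"angular": [0,0,0],"gripper": 0.9},
    {"xyz": [5.3,-11.4,0],"angular": [0,0,0],"gripper": 0.9},
    {"xyz": [5.3,-11.4,0],"angular": [0,0,0],"gripper": 0.9},
    {"xyz": [0,0,0],"angular": [0,0,0],"gripper": 0.9},
    {"xyz": [0,0,0],"angular": [0,0,0],"gripper": 0.9}
  ]
}}

```text
t: 4.68
ee_pos: [0.6211, 0.0614, 0.0095]
eef_rot: [0.536, 0.844, -0.0, -0.0]
ft_force: [-0.4, -0.2, -0.5]
width: 0.0212
grip_force: 24.4
```

```bash
python3 look.py w4; python3 - <<'E'
import cv2
a=cv2.imread("pics/w4.png"); cv2.imwrite("pics/w4c.png",cv2.resize(a[60:360,180:480],None,fx=2,fy=2,interpolation=cv2.INTER_CUBIC))
E
```

```text
4.725 [0.6211 0.0616 0.0095] [ 5.358e-01  8.443e-01 -1.000e-04 -1.000e-04] 0.020653858550396562
```

View pics/w4c.png

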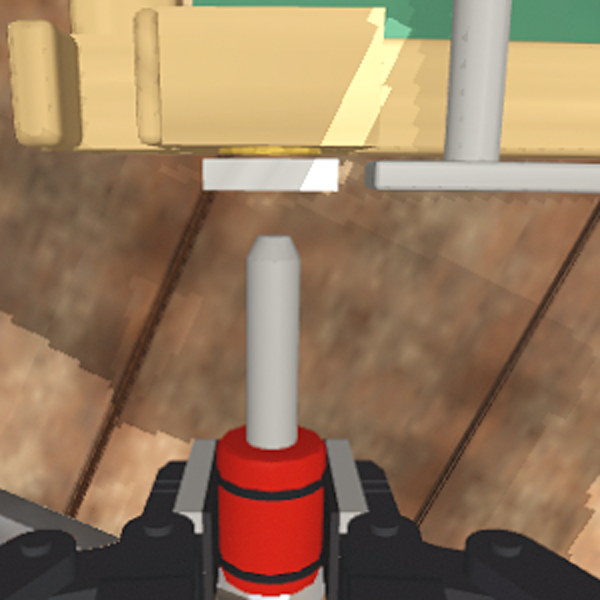

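The pin is out and straight: the shank tip is at (272,240) in line with the eye at (271,175), and the notch gap is at about (106,90). I'll shift 28 mm to the front, run it in, lower it and release.

Request:
{"method": "move_arm", "body": {
  "targets": [
    {"xyz": [-12.7,-5.9,2],"angular": [0,0,0],"gripper": 0.9},
    {"xyz": [-12.7,-5.9,0],"angular": [0,0,0],"gripper": 0.9},
    {"xyz": [0,0,0],"angular": [0,0,0],"gripper": 0.9},
    {"xyz": [-4,8.5,0],"angular": [0,0,0],"gripper": 0.9},
    {"xyz": [-5.3,11.4,0],"angular": [0,0,0],"gripper": 0.9},
    {"xyz": [-5.3,11.4,0],"angular": [0,0,0],"gripper": 0.9},
    {"xyz": [-5.3,11.4,0],"angular": [0,0,0],"gripper": 0.9},
    {"xyz": [0,0,0],"angular": [0,0,0],"gripper": 0.9}
  ]
}}

```text
t: 5.72
ee_pos: [0.5755, 0.0935, 0.0116]
eef_rot: [0.535, 0.845, -0.0, -0.0]
ft_force: [-0.1, -0.1, -0.7]
width: 0.0212
grip_force: 24.5
```

Free entry with no contact force. Next I'll lower it 3 mm.

Request:
{"method": "move_arm", "body": {
  "targets": [
    {"xyz": [0,0,-1.5],"angular": [0,0,0],"gripper": 0.9},
    {"xyz": [0,0,-1.5],"angular": [0,0,0],"gripper": 0.9},
    {"xyz": [0,0,0],"angular": [0,0,0],"gripper": 0.9},
    {"xyz": [0,0,0],"angular": [0,0,0],"gripper": 0.9}
  ]
}}

```text
t: 6.22
ee_pos: [0.5761, 0.0921, 0.0086]
eef_rot: [0.536, 0.844, -0.0, -0.0]
ft_force: [-0.1, 0.3, -0.3]
width: 0.0213
grip_force: 24.5
```

Request:
{"method": "move_arm", "body": {
  "targets": [
    {"xyz": [0,0,-1],"angular": [0,0,0],"gripper": 0.9},
    {"xyz": [0,0,0],"angular": [0,0,0],"gripper": 0.9}
  ]
}}

```text
t: 6.48
ee_pos: [0.5762, 0.0922, 0.0077]
eef_rot: [0.536, 0.844, 0.0, 0.0]
ft_force: [-0.7, -2.1, 2.4]
width: 0.0213
grip_force: 24.8
```

Request:
{"method": "move_arm", "body": {
  "targets": [
    {"xyz": [0,0,0],"angular": [0,0,0],"gripper": 0.6},
    {"xyz": [0,0,0],"angular": [0,0,0],"gripper": 0.35},
    {"xyz": [0,0,0],"angular": [0,0,0],"gripper": 0.35},
    {"xyz": [0,0,20],"angular": [0,0,0],"gripper": 0.35},
    {"xyz": [0,0,45],"angular": [0,0,0],"gripper": 0.35},
    {"xyz": [0,0,45],"angular": [0,0,0],"gripper": 0.35},
    {"xyz": [0,0,20],"angular": [0,0,0],"gripper": 0.35}
  ]
}}

```text
t: 7.35
ee_pos: [0.577, 0.0925, 0.1402]
eef_rot: [0.536, 0.844, 0.001, 0.001]
ft_force: [0.1, 0.8, 0.0]
width: 0.0555
grip_force: 0.0
```

```bash
python3 look.py w5; python3 - <<'E'
import pickle; from h import *
c=pickle.load(open("pics/w5.pkl","rb")); a=cv2.imread("pics/w5.png")
h=cv2.cvtColor(a,cv2.COLOR_BGR2HSV); m=((h[...,0]<6)|(h[...,0]>174))&(h[...,1]>200)&(h[...,2]>110)
n,l,s,ct=cv2.connectedComponentsWithStats(m.astype(np.uint8))
for i in range(1,n):
    if s[i,4]>150:
        print(s[i],ct[i]); X=on(c,ct[i],.057); d=(X[:2]-[.5665,.2636]); t=np.radians(25); print(X, (np.array([[np.cos(t),np.sin(t)],[-np.sin(t),np.cos(t)]])@d*1e3).round(1))
E
```

```text
7.4 [0.5778 0.0926 0.1417] [0.5358 0.8443 0.0015 0.0019] 0.05571091708255203
[301 213  27  12 246] [313.95934959 218.69918699]
[0.57154155 0.1058835  0.057     ] [ -62.1 -145.1]
[300 226  28  22 523] [313.49139579 236.16826004]
[0.57714827 0.09309438 0.057     ] [ -62.4 -159. ]
```

The parked knob measures carrier x ≈ -62 mm with the shoulder about 7 mm off the post, which is good. Now the bail sleeve.

Request:
{"method": "move_arm", "body": {
  "targets": [
    {"xyz": [-2.3,54.3,0],"angular": [0,0,0],"gripper": 0.45},
    {"xyz": [-2.3,54.3,0],"angular": [0,0,0],"gripper": 0.45},
    {"xyz": [-2.2,54.4,0],"angular": [0,0,0],"gripper": 0.45},
    {"xyz": [0,0,-40],"angular": [0,0,0],"gripper": 0.45},
    {"xyz": [0,0,-30],"angular": [0,0,0],"gripper": 0.45},
    {"xyz": [0,0,0],"angular": [0,0,0],"gripper": 0.45}
  ]
}}

```text
t: 8.15
ee_pos: [0.5673, 0.2548, 0.0652]
eef_rot: [0.536, 0.844, -0.002, -0.001]
ft_force: [-1.2, -0.4, 0.3]
width: 0.0469
grip_force: 0.0
```

```bash
python3 look.py w6; python3 - <<'E'
import pickle; from h import *
c=pickle.load(open("pics/w6.pkl","rb")); a=cv2.imread("pics/w6.png")
t=np.radians(25)
W=lambda x,y,z:(.5665+(np.cos(t)*x-np.sin(t)*y)/1e3,.2636+(np.sin(t)*x+np.cos(t)*y)/1e3,z/1e3)
g=cv2.cvtColor(a,cv2.COLOR_BGR2GRAY)
for y in (0,10,20):
    u,v=proj(c,W(0,y,53))[0]; print(y,u.round(),v.round(), g[int(v),int(u)-50:int(u)+50:2].tolist())
E
```

```text
8.2 [0.5685 0.2551 0.0669] [ 5.358e-01  8.443e-01 -9.000e-04 -6.000e-04] 0.046951430450978014
0 318.0 256.0 [88, 88, 88, 88, 99, 98, 99, 98, 94, 96, 94, 95, 95, 96, 97, 98, 98, 97, 97, 99, 79, 27, 30, 33, 36, 37, 39, 38, 37, 35, 35, 33, 20, 114, 111, 111, 112, 115, 114, 111, 109, 109, 109, 119, 123, 123, 123, 124, 125, 124]
10 318.0 239.0 [148, 149, 148, 148, 149, 148, 148, 148, 149, 148, 148, 149, 149, 149, 150, 150, 150, 149, 149, 150, 119, 24, 30, 33, 37, 35, 37, 38, 37, 37, 36, 35, 22, 145, 152, 151, 152, 152, 152, 153, 152, 153, 153, 152, 152, 152, 153, 153, 153, 153]
20 319.0 221.0 [208, 212, 213, 210, 215, 214, 211, 216, 211, 207, 209, 209, 207, 211, 212, 217, 217, 218, 217, 215, 181, 22, 28, 32, 33, 36, 34, 37, 40, 37, 36, 36, 25, 191, 215, 218, 217, 218, 212, 206, 206, 213, 212, 205, 215, 217, 217, 219, 212, 212]
```

Sleeve edges put the carrier 1.7 mm further along its own x, so I take the origin as (0.568, 0.2643).

Request:
{"method": "move_arm", "body": {
  "targets": [
    {"xyz": [3,1,-20],"angular": [0,0,0],"gripper": 0.45},
    {"xyz": [0,0,-20],"angular": [0,0,0],"gripper": 0.45},
    {"xyz": [0,0,-16],"angular": [0,0,0],"gripper": 0.45},
    {"xyz": [0,0,0],"angular": [0,0,0],"gripper": 0.7},
    {"xyz": [0,0,0],"angular": [0,0,0],"gripper": 1},
    {"xyz": [0,0,0],"angular": [0,0,0],"gripper": 1},
    {"xyz": [0,0,0],"angular": [0,0,0],"gripper": 1},
    {"xyz": [0,0,0],"angular": [0,0,0],"gripper": 1}
  ]
}}

```text
t: 9.2
ee_pos: [0.5704, 0.2555, 0.0116]
eef_rot: [0.536, 0.844, -0.001, -0.001]
ft_force: [-7.4, -5.7, -3.2]
width: 0.0132
grip_force: 26.2
```

Request:
{"method": "move_arm", "body": {
  "targets": [
    {"xyz": [2.3,1.1,16.5],"angular": [0,0,0],"gripper": 1},
    {"xyz": [6.6,3.1,15.1],"angular": [0,0,0],"gripper": 1},
    {"xyz": [10.3,4.8,12.3],"angular": [0,0,0],"gripper": 1},
    {"xyz": [13.1,6.1,8.3],"angular": [0,0,0],"gripper": 1},
    {"xyz": [14.8,6.9,3.7],"angular": [0,0,0],"gripper": 1},
    {"xyz": [15.1,7.1,-1.4],"angular": [0,0,0],"gripper": 1},
    {"xyz": [14.1,6.6,-6.2],"angular": [0,0,0],"gripper": 1},
    {"xyz": [11.8,5.5,-10.5],"angular": [0,0,0],"gripper": 1}
  ]
}}

```text
t: 10.2
ee_pos: [0.6594, 0.2968, 0.0491]
eef_rot: [0.536, 0.844, -0.001, -0.001]
ft_force: [-9.0, -7.7, -10.0]
width: 0.0129
grip_force: 26.5
```

Request:
{"method": "move_arm", "body": {
  "targets": [
    {"xyz": [0,0,0],"angular": [0,0,0],"gripper": 0.6},
    {"xyz": [0,0,0],"angular": [0,0,0],"gripper": 0.4},
    {"xyz": [0,0,0],"angular": [0,0,0],"gripper": 0.4},
    {"xyz": [0,0,25],"angular": [0,0,0],"gripper": 0.4},
    {"xyz": [0,0,50],"angular": [0,0,0],"gripper": 0.4},
    {"xyz": [0,0,50],"angular": [0,0,0],"gripper": 0.4}
  ]
}}

```text
t: 10.95
ee_pos: [0.66, 0.2975, 0.1764]
eef_rot: [0.536, 0.844, 0.0, 0.0]
ft_force: [0.5, -0.1, -0.6]
width: 0.0511
grip_force: 0.0
```

```bash
python3 - <<'E'
from h import *; from bench import env,eyes
s=env.state(); print(s["t"],s["ee_pos"],s["joints"].round(2))
c=eyes.get_calibration("scene"); a=eyes.camera("scene"); cv2.imwrite("pics/s7.png",a[:,:,::-1])
t=np.radians(25)
W=lambda x,y,z:(.568+(np.cos(t)*x-np.sin(t)*y)/1e3,.2643+(np.sin(t)*x+np.cos(t)*y)/1e3,z/1e3)
g=cv2.cvtColor(a,cv2.COLOR_RGB2GRAY)
for y in (-100,-15,70):
  for nm,q in (("open",W(56+45,y,53+33.5)),("closed",W(0,y,53))):
    u,v=proj(c,q)[0]; print(nm,y,u.round(),v.round(),g[int(v)-12:int(v)+13,int(round(u))].tolist())
E
```

```text
10.95 [0.66004935 0.29748044 0.1763717 ] [ 0.38  0.61  1.44  0.    1.09 -0.06]
open -100 322.0 159.0 [84, 85, 91, 94, 94, 94, 93, 95, 88, 92, 115, 150, 157, 129, 106, 112, 139, 153, 140, 125, 132, 148, 159, 154, 149]
closed -100 301.0 192.0 [81, 65, 73, 115, 147, 169, 181, 178, 154, 119, 95, 98, 133, 169, 184, 180, 186, 188, 184, 181, 181, 172, 168, 160, 125]
open -15 290.0 150.0 [105, 103, 104, 106, 106, 111, 111, 103, 85, 75, 54, 44, 37, 36, 40, 60, 72, 73, 68, 65, 67, 66, 69, 71, 69]
closed -15 269.0 182.0 [79, 74, 83, 106, 120, 122, 119, 121, 118, 113, 102, 95, 94, 102, 107, 108, 113, 115, 117, 116, 116, 103, 89, 81, 78]
open 70 260.0 141.0 [99, 101, 97, 101, 105, 101, 103, 101, 103, 110, 135, 159, 155, 122, 87, 78, 82, 90, 94, 104, 102, 103, 98, 84, 61]
closed 70 238.0 172.0 [83, 78, 71, 66, 74, 82, 95, 106, 107, 99, 87, 80, 82, 90, 99, 81, 70, 70, 71, 64, 69, 69, 70, 76, 94]
```

The rod lies where it should when thrown back. Going above the pile, rising a little on the way.

Request:
{"method": "move_arm", "body": {
  "targets": [
    {"xyz": [-17.8,-53.1,12],"angular": [0,0,1.1],"gripper": 0.4},
    {"xyz": [-17.8,-53.1,12],"angular": [0,0,1.1],"gripper": 0.4},
    {"xyz": [-17.8,-53.1,0],"angular": [0,0,1.1],"gripper": 0.4},
    {"xyz": [-17.8,-53.1,0],"angular": [0,0,1.1],"gripper": 0.4},
    {"xyz": [-17.8,-53.1,0],"angular": [0,0,1.1],"gripper": 0.4},
    {"xyz": [-17.8,-53.1,0],"angular": [0,0,1.1],"gripper": 0.4},
    {"xyz": [-17.8,-53.1,0],"angular": [0,0,1.1],"gripper": 0.4},
    {"xyz": [-17.8,-53.1,0],"angular": [0,0,1.1],"gripper": 0.4}
  ]
}}

```text
t: 12.0
ee_pos: [0.5173, -0.1288, 0.1991]
eef_rot: [0.469, 0.883, 0.0, 0.001]
ft_force: [0.5, -0.1, 0.3]
width: 0.0515
grip_force: 0.0
```

Request:
{"method": "move_arm", "body": {
  "targets": [
    {"xyz": [-17.8,-53.1,0],"angular": [0,0,1.1],"gripper": 0.4},
    {"xyz": [-17.8,-53.1,0],"angular": [0,0,1.1],"gripper": 0.4},
    {"xyz": [-17.8,-53.1,-20],"angular": [0,0,1.1],"gripper": 0.4},
    {"xyz": [0,0,-60],"angular": [0,0,0],"gripper": 0.4},
    {"xyz": [0,0,0],"angular": [0,0,0],"gripper": 0.4},
    {"xyz": [0,0,0],"angular": [0,0,0],"gripper": 0.4}
  ]
}}

```text
t: 12.75
ee_pos: [0.4652, -0.2864, 0.12]
eef_rot: [0.444, 0.896, -0.0, 0.001]
ft_force: [-0.8, 0.2, 0.3]
width: 0.0513
grip_force: 0.0
```

```bash
python3 look.py w8
```

```text
12.8 [ 0.4658 -0.2866  0.1205] [ 4.434e-01  8.963e-01 -2.000e-04  1.300e-03] 0.051438388580097257
```

View pics/w8.png

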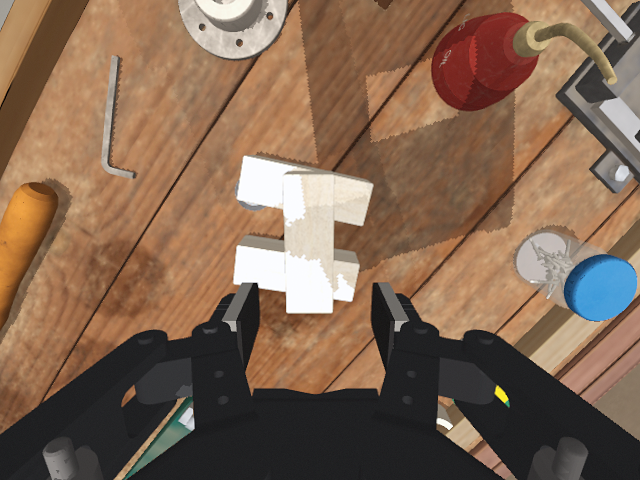

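C's top face has corners (285,174), (333,175), (333,313), (286,313), and the inner edges of the tips are at (259,284) and (372,284). The lower blanks are at (240,158)–(372,225) and (235,238)–(357,300).

```bash
python3 - <<'E'
import pickle; from h import *
c=pickle.load(open("pics/w8.pkl","rb")); print(c["mtx"][0,0],c["distortion"])
for uv in [(285,174),(333,175),(333,313),(286,313),(309,244)]: print(on(c,uv,.068).round(4))
tcp=np.array([.4658,-.2866,.1205])
print("tcp",proj(c,tcp), (c["R"]@tcp+c["t"]))
psi=2*np.degrees(np.arctan2(.8963,.4434))-90; y=np.array([np.cos(np.radians(psi)),np.sin(np.radians(psi)),0]);xa=np.array([-y[1],y[0],0]);print(psi)
for off in (0,.02,.03,.035,.04):
  for e in (-.011,.011): print(off,e,proj(c,[tcp+[0,0,off]+y*s*.0257+xa*e for s in(-1,1)]).round().tolist())
E
```

```text
334.4046927525749 [-0.04844983  0.          0.          0.          0.        ]
[ 0.42   -0.2571  0.068 ]
[ 0.4453 -0.2386  0.068 ]
[ 0.5071 -0.3172  0.068 ]
[ 0.4796 -0.3381  0.068 ]
[ 0.4612 -0.2856  0.068 ]
tcp [[313.18067642 277.94901551]] [-0.00096371  0.02116632  0.18123674]
37.35675509689892
0 -0.011 [[267.0, 296.0], [360.0, 296.0]]
0 0.011 [[265.0, 259.0], [361.0, 259.0]]
0.02 -0.011 [[261.0, 314.0], [365.0, 314.0]]
0.02 0.011 [[259.0, 273.0], [367.0, 272.0]]
0.03 -0.011 [[258.0, 324.0], [368.0, 324.0]]
0.03 0.011 [[255.0, 281.0], [370.0, 281.0]]
0.035 -0.011 [[256.0, 330.0], [370.0, 330.0]]
0.035 0.011 [[254.0, 285.0], [372.0, 285.0]]
0.04 -0.011 [[254.0, 336.0], [372.0, 336.0]]
0.04 0.011 [[251.0, 290.0], [374.0, 290.0]]
```

C's centre is (463.0, -287.8) at -52.8°. The tips sit about 32 mm above the TCP, so I'll descend to TCP 19.5 to put them 17 mm above C's underside.

Request:
{"method": "move_arm", "body": {
  "targets": [
    {"xyz": [-2.8,-1.2,-40],"angular": [0,0,0],"gripper": 0.4},
    {"xyz": [0,0,-40],"angular": [0,0,0],"gripper": 0.4},
    {"xyz": [0,0,-21],"angular": [0,0,0],"gripper": 0.4},
    {"xyz": [0,0,0],"angular": [0,0,0],"gripper": 0.5},
    {"xyz": [0,0,0],"angular": [0,0,0],"gripper": 0.8},
    {"xyz": [0,0,0],"angular": [0,0,0],"gripper": 0.8},
    {"xyz": [0,0,0],"angular": [0,0,0],"gripper": 0.8}
  ],
  "force": 40
}}

```text
t: 13.68
ee_pos: [0.4629, -0.2883, 0.0191]
eef_rot: [0.444, 0.896, -0.0, 0.001]
ft_force: [0.3, 2.9, 11.3]
width: 0.0333
grip_force: 41.5
```

Request:
{"method": "move_arm", "body": {
  "targets": [
    {"xyz": [0,0,30],"angular": [0,0,0],"gripper": 0.8},
    {"xyz": [0,0,50],"angular": [0,0,0],"gripper": 0.8},
    {"xyz": [0,0,50],"angular": [0,0,0],"gripper": 0.8},
    {"xyz": [0,0,50],"angular": [0,0,0],"gripper": 0.8},
    {"xyz": [11.8,52.5,0],"angular": [0,0,7.77],"gripper": 0.8},
    {"xyz": [11.8,52.5,0],"angular": [0,0,7.77],"gripper": 0.8},
    {"xyz": [11.8,52.5,0],"angular": [0,0,7.77],"gripper": 0.8},
    {"xyz": [11.8,52.5,0],"angular": [0,0,7.77],"gripper": 0.8}
  ]
}}

```text
t: 14.68
ee_pos: [0.5093, -0.0761, 0.1986]
eef_rot: [0.185, 0.983, -0.0, 0.001]
ft_force: [2.0, 1.0, -0.8]
width: 0.0331
grip_force: 40.4
```

Request:
{"method": "move_arm", "body": {
  "targets": [
    {"xyz": [11.8,52.5,0],"angular": [0,0,7.77],"gripper": 0.8},
    {"xyz": [11.8,52.5,0],"angular": [0,0,7.77],"gripper": 0.8},
    {"xyz": [11.8,52.5,0],"angular": [0,0,7.77],"gripper": 0.8},
    {"xyz": [11.8,52.5,0],"angular": [0,0,7.77],"gripper": 0.8},
    {"xyz": [11.8,52.5,0],"angular": [0,0,7.77],"gripper": 0.8},
    {"xyz": [11.6,52.9,0],"angular": [0,0,7.77],"gripper": 0.8},
    {"xyz": [0,0,-60],"angular": [0,0,0],"gripper": 0.8},
    {"xyz": [0,0,0],"angular": [0,0,0],"gripper": 0.8}
  ]
}}

```text
t: 15.68
ee_pos: [0.5766, 0.2373, 0.1348]
eef_rot: [-0.217, 0.976, -0.0, -0.003]
ft_force: [-0.1, -0.3, -0.8]
width: 0.0332
grip_force: 40.5
```

```bash
python3 - <<'E'
from bench import env; s=env.state(); import numpy as np
q=s["eef_rot"]; print(s["t"],s["ee_pos"],2*np.degrees(np.arctan2(q[1],q[0]))-90,s["width"],s["joints"].round(2))
d=s["ee_pos"][:2]-[.568,.2643]; t=np.radians(25); print(np.array([[np.cos(t),np.sin(t)],[-np.sin(t),np.cos(t)]])@d*1e3)
E
```

```text
15.675 [0.57659121 0.2372778  0.13481918] 115.0626097850334 0.03318612176648841 [ 0.34  0.52  1.72 -0.    0.9  -1.67]
[ -3.63379819 -28.12122967]
```

Request:
{"method": "move_arm", "body": {
  "targets": [
    {"xyz": [0,0,0],"angular": [0,0,0],"gripper": 0.8}
  ]
}}

```text
t: 15.8
ee_pos: [0.5801, 0.2374, 0.1393]
eef_rot: [-0.216, 0.976, 0.0, 0.001]
ft_force: [-0.6, -0.2, -0.5]
width: 0.0334
grip_force: 40.5
```

```bash
cat > bay.py <<'E'
import pickle,sys; from h import *; from bench import env,eyes
O=np.array([.568,.2643]); t=np.radians(25); R=np.array([[np.cos(t),-np.sin(t)],[np.sin(t),np.cos(t)]])
if __name__=="__main__":
    c=eyes.get_calibration("wrist"); s=env.state(); im=eyes.camera("wrist"); a=im[:,:,::-1]; cv2.imwrite(f"pics/{sys.argv[1]}.png",a)
    q=s["eef_rot"]; print(s["t"],s["ee_pos"].round(4),2*np.degrees(np.arctan2(q[1],q[0]))-90,"carrier",(R.T@(s["ee_pos"][:2]-O)*1e3).round(1))
    C=-c["R"].T@c["t"]; print("cam",(R.T@(C[:2]-O)*1e3).round(1),C[2].round(3))
    h=cv2.cvtColor(a,cv2.COLOR_BGR2HSV); G=(h[...,0]>50)&(h[...,0]<95)&(h[...,1]>60)
    for x in (-48,-35,-20):
        ys=np.arange(-130,130,.5); uv=proj(c,[(*(O+R@(np.array([x,y])/1e3)),.010) for y in ys]).round().astype(int)
        ok=(uv[:,0]>=0)&(uv[:,0]<640)&(uv[:,1]>=0)&(uv[:,1]<480)
        g=np.array([G[v,u] if o else 0 for (u,v),o in zip(uv,ok)]).astype(int); e=np.flatnonzero(np.diff(g)); print(x,ys[ok][[0,-1]] if ok.any() else None,ys[e].tolist())
E
python3 bay.py b1
```

```text
15.8 [0.5801 0.2374 0.1393] 114.96227481061138 carrier [ -0.4 -29.4]
cam [-68.1 -28.9] 0.308
-48 [-130.   129.5] [-107.5, -71.5, -47.0, -12.0, 75.5, 109.0]
-35 [-130.   129.5] [-107.5, -72.0, -47.0, -11.5, 76.0, 109.0]
-20 [-130.   129.5] [-108.0, -71.5, 75.5, 109.5]
```

Bay edges agree with the carrier pose to 0.5 mm. Lowering.

Request:
{"method": "move_arm", "body": {
  "targets": [
    {"xyz": [0.4,0,-45],"angular": [0,0,0],"gripper": 0.8},
    {"xyz": [0,0,-45],"angular": [0,0,0],"gripper": 0.8},
    {"xyz": [0,0,-25],"angular": [0,0,0],"gripper": 0.8},
    {"xyz": [0,0,-8],"angular": [0,0,0],"gripper": 0.8},
    {"xyz": [0,0,-8],"angular": [0,0,0],"gripper": 0.8},
    {"xyz": [0,0,-6],"angular": [0,0,0],"gripper": 0.8},
    {"xyz": [0,0,-3],"angular": [0,0,0],"gripper": 0.8},
    {"xyz": [0,0,0],"angular": [0,0,0],"gripper": 0.8}
  ]
}}

```text
t: 16.85
ee_pos: [0.5804, 0.2378, -0.0018]
eef_rot: [-0.216, 0.976, 0.0, 0.0]
ft_force: [-1.3, -1.4, 4.8]
width: 0.033
grip_force: 43.8
```

Request:
{"method": "move_arm", "body": {
  "targets": [
    {"xyz": [0,0,-1],"angular": [0,0,0],"gripper": 0.8},
    {"xyz": [0,0,0],"angular": [0,0,0],"gripper": 0.8}
  ]
}}

```text
t: 17.1
ee_pos: [0.5804, 0.2378, -0.002]
eef_rot: [-0.217, 0.976, 0.0, 0.001]
ft_force: [-4.9, -3.4, 20.4]
width: 0.0333
grip_force: 52.9
```

Firm contact on the floor of the bay. I'll open just a little and rise.

Request:
{"method": "move_arm", "body": {
  "targets": [
    {"xyz": [0,0,0.5],"angular": [0,0,0],"gripper": 0.52},
    {"xyz": [0,0,0],"angular": [0,0,0],"gripper": 0.52},
    {"xyz": [0,0,0],"angular": [0,0,0],"gripper": 0.52},
    {"xyz": [0,0,30],"angular": [0,0,0],"gripper": 0.52},
    {"xyz": [0,0,50],"angular": [0,0,0],"gripper": 0.4},
    {"xyz": [0,0,50],"angular": [0,0,0],"gripper": 0.4},
    {"xyz": [0,0,50],"angular": [0,0,0],"gripper": 0.4},
    {"xyz": [0,0,0],"angular": [0,0,0],"gripper": 0.4}
  ]
}}

```text
t: 18.1
ee_pos: [0.5823, 0.2385, 0.181]
eef_rot: [-0.216, 0.976, 0.0, 0.003]
ft_force: [0.0, -0.6, -1.0]
width: 0.0511
grip_force: 0.0
```

```bash
cat > white.py <<'E'
import sys; from h import *; from bay import O,R; from bench import env,eyes
# blank-top outlines as carrier coords (top at z), by bright low-saturation mask inside a carrier window
z=float(sys.argv[1]); cam=sys.argv[2]
c=eyes.get_calibration(cam); a=np.ascontiguousarray(eyes.camera(cam)[:,:,::-1]); cv2.imwrite(f"pics/{sys.argv[3]}.png",a)
xs=np.arange(-75,75,.5); ys=np.arange(-120,120,.5)
P=[(*(O+R@(np.array([x,y])/1e3)),z) for x in xs for y in ys]
uv=proj(c,P).reshape(len(xs),len(ys),2).astype(np.float32)
w=cv2.remap(a,uv[...,0],uv[...,1],cv2.INTER_LINEAR); cv2.imwrite(f"pics/{sys.argv[3]}r.png",w)
h=cv2.cvtColor(w,cv2.COLOR_BGR2HSV); m=((h[...,1]<45)&(h[...,2]>150)).astype(np.uint8)
m=cv2.morphologyEx(m,cv2.MORPH_OPEN,np.ones((9,9)))
for k in cv2.findContours(m,cv2.RETR_EXTERNAL,cv2.CHAIN_APPROX_NONE)[0]:
    if cv2.contourArea(k)>1500:
        (v,u),(b,d),an=cv2.minAreaRect(k); print("x %.1f y %.1f size %.0f %.0f ang %.1f"%(u/2-75,v/2-120,b/2,d/2,an))
E
python3 white.py .044 wrist b2; python3 -c "
from bench import env;s=env.state();print(s['t'],s['ee_pos'])"
```

```text
x 0.6 y -28.7 size 34 100 ang 0.4
x -0.2 y 30.0 size 100 34 ang 90.0
18.15 [0.58090695 0.23801507 0.17859669]
```

Blank C measures 34×100 mm at the right height, centred and flat in bay_2. Back to the pile.

Request:
{"method": "move_arm", "body": {
  "targets": [
    {"xyz": [-12.4,-52.8,10],"angular": [0,0,0.2],"gripper": 0.4},
    {"xyz": [-12.4,-52.8,10],"angular": [0,0,0.2],"gripper": 0.4},
    {"xyz": [-12.4,-52.8,0],"angular": [0,0,0.2],"gripper": 0.4},
    {"xyz": [-12.4,-52.8,0],"angular": [0,0,0.2],"gripper": 0.4},
    {"xyz": [-12.4,-52.8,0],"angular": [0,0,0.2],"gripper": 0.4},
    {"xyz": [-12.4,-52.8,0],"angular": [0,0,0.2],"gripper": 0.4},
    {"xyz": [-12.4,-52.8,0],"angular": [0,0,0.2],"gripper": 0.4},
    {"xyz": [-12.4,-52.8,0],"angular": [0,0,0.2],"gripper": 0.4}
  ]
}}

```text
t: 19.15
ee_pos: [0.4793, -0.186, 0.1955]
eef_rot: [-0.23, 0.973, 0.001, -0.001]
ft_force: [0.4, 0.2, 0.8]
width: 0.0517
grip_force: 0.0
```

Request:
{"method": "move_arm", "body": {
  "targets": [
    {"xyz": [-12.4,-52.8,0],"angular": [0,0,0.2],"gripper": 0.4},
    {"xyz": [-12.4,-52.8,0],"angular": [0,0,0.2],"gripper": 0.4},
    {"xyz": [0,0,0],"angular": [0,0,0],"gripper": 0.4},
    {"xyz": [0,0,0],"angular": [0,0,0],"gripper": 0.4}
  ]
}}

```text
t: 19.65
ee_pos: [0.4551, -0.2898, 0.1956]
eef_rot: [-0.233, 0.972, 0.001, -0.001]
ft_force: [-0.9, 0.4, 0.1]
width: 0.0514
grip_force: 0.0
```

```bash
cat > pile.py <<'E'
import sys; from h import *; from bench import env,eyes
c=eyes.get_calibration("wrist"); s=env.state(); a=np.ascontiguousarray(eyes.camera("wrist")[:,:,::-1]); cv2.imwrite(f"pics/{sys.argv[1]}.png",a)
q=s["eef_rot"]; print(s["t"],s["ee_pos"].round(4),2*np.degrees(np.arctan2(q[1],q[0]))-90)
xs=np.arange(.36,.56,.0005); ys=np.arange(-.42,-.18,.0005)
uv=proj(c,[(x,y,.034) for x in xs for y in ys]).reshape(len(xs),len(ys),2).astype(np.float32)
w=cv2.remap(a,uv[...,0],uv[...,1],cv2.INTER_LINEAR); cv2.imwrite(f"pics/{sys.argv[1]}r.png",w)
h=cv2.cvtColor(w,cv2.COLOR_BGR2HSV)
for V in (150,180,200):
  m=((h[...,1]<45)&(h[...,2]>V)).astype(np.uint8); m=cv2.morphologyEx(m,cv2.MORPH_OPEN,np.ones((9,9)))
  for k in cv2.findContours(m,cv2.RETR_EXTERNAL,cv2.CHAIN_APPROX_NONE)[0]:
    if cv2.contourArea(k)>4000:
        r=cv2.minAreaRect(k); b=cv2.boxPoints(r); e=b[1]-b[0] if np.linalg.norm(b[1]-b[0])>np.linalg.norm(b[2]-b[1]) else b[2]-b[1]
        print(V,"x %.1f y %.1f size %.0f %.0f yaw %.1f"%(360+r[0][1]/2,-420+r[0][0]/2,r[1][0]/2,r[1][1]/2,np.degrees(np.arctan2(e[0],e[1]))%180), cv2.contourArea(k)/4)
E
python3 pile.py p1
```

```text
19.65 [ 0.4551 -0.2898  0.1956] 116.94983562250152
150 x 472.8 y -320.8 size 101 35 yaw 28.1 3438.625
150 x 437.9 y -268.0 size 107 44 yaw 25.6 3618.5
180 x 472.9 y -320.9 size 101 35 yaw 28.1 3395.5
180 x 438.4 y -267.4 size 105 44 yaw 25.6 3509.625
200 x 473.1 y -320.8 size 101 35 yaw 28.0 3338.625
200 x 438.4 y -262.5 size 101 35 yaw 25.2 3321.625
```

Both blanks were found again: right (473, -320.8) at 28.1°, left (438.4, -262.5) at 25.3°. Taking the right one, gripped 8 mm toward its +x end so the fingers clear the posts at bay_1.

Request:
{"method": "move_arm", "body": {
  "targets": [
    {"xyz": [25,-27.2,-45],"angular": [0,0,1.2],"gripper": 0.4},
    {"xyz": [0,0,-50],"angular": [0,0,0],"gripper": 0.4},
    {"xyz": [0,0,-50],"angular": [0,0,0],"gripper": 0.4},
    {"xyz": [0,0,-40],"angular": [0,0,0],"gripper": 0.4},
    {"xyz": [0,0,-25],"angular": [0,0,0],"gripper": 0.4},
    {"xyz": [0,0,0],"angular": [0,0,0],"gripper": 0.5},
    {"xyz": [0,0,0],"angular": [0,0,0],"gripper": 0.8},
    {"xyz": [0,0,0],"angular": [0,0,0],"gripper": 0.8}
  ]
}}

```text
t: 20.7
ee_pos: [0.4817, -0.3178, -0.0119]
eef_rot: [-0.244, 0.97, -0.001, 0.001]
ft_force: [-0.3, 0.5, -0.7]
width: 0.0333
grip_force: 41.3
```

Request:
{"method": "move_arm", "body": {
  "targets": [
    {"xyz": [0,0,0],"angular": [0,0,0],"gripper": 0.8}
  ]
}}

```text
t: 20.82
ee_pos: [0.4814, -0.3178, -0.0122]
eef_rot: [-0.244, 0.97, -0.001, 0.0]
ft_force: [-0.1, -0.3, -2.1]
width: 0.0334
grip_force: 41.3
```

Request:
{"method": "move_arm", "body": {
  "targets": [
    {"xyz": [0,0,30],"angular": [0,0,0],"gripper": 0.8},
    {"xyz": [0,0,60],"angular": [0,0,0],"gripper": 0.8},
    {"xyz": [0,0,60],"angular": [0,0,0],"gripper": 0.8},
    {"xyz": [0,0,60],"angular": [0,0,0],"gripper": 0.8},
    {"xyz": [14.7,56.1,0],"angular": [0,0,-0.4],"gripper": 0.8},
    {"xyz": [14.7,56.1,0],"angular": [0,0,-0.4],"gripper": 0.8},
    {"xyz": [14.7,56.1,0],"angular": [0,0,-0.4],"gripper": 0.8},
    {"xyz": [14.7,56.1,0],"angular": [0,0,-0.4],"gripper": 0.8}
  ]
}}

```text
t: 21.82
ee_pos: [0.54, -0.0915, 0.1976]
eef_rot: [-0.23, 0.973, -0.0, 0.001]
ft_force: [-0.4, -0.3, -1.3]
width: 0.0335
grip_force: 41.3
```

Request:
{"method": "move_arm", "body": {
  "targets": [
    {"xyz": [14.7,56.1,0],"angular": [0,0,-0.4],"gripper": 0.8},
    {"xyz": [14.7,56.1,0],"angular": [0,0,-0.4],"gripper": 0.8},
    {"xyz": [14.7,56.1,0],"angular": [0,0,-0.4],"gripper": 0.8},
    {"xyz": [14.7,56.1,0],"angular": [0,0,-0.4],"gripper": 0.8},
    {"xyz": [14.8,55.9,0],"angular": [0,0,0],"gripper": 0.8},
    {"xyz": [0,0,-60],"angular": [0,0,0],"gripper": 0.8},
    {"xyz": [0,0,0],"angular": [0,0,0],"gripper": 0.8},
    {"xyz": [0,0,0],"angular": [0,0,0],"gripper": 0.8}
  ]
}}

```text
t: 22.82
ee_pos: [0.6138, 0.1868, 0.1385]
eef_rot: [-0.216, 0.976, -0.0, 0.0]
ft_force: [1.0, 0.0, -0.4]
width: 0.0336
grip_force: 41.2
```

```bash
python3 bay.py b3
```

```text
22.825 [0.6138 0.1868 0.1385] 114.9656324258294 carrier [  8.7 -89.6]
cam [-59.  -89.1] 0.308
-48 [-130.   129.5] [-107.0, -71.5, -47.0, -45.0, 79.0, 109.5]
-35 [-130.   129.5] [-46.5, -45.5, 79.0, 110.0]
-20 [-130.   129.5] [-47.0, -46.0, 78.5, 109.5]
```

Request:
{"method": "move_arm", "body": {
  "targets": [
    {"xyz": [-0.2,0.2,-45],"angular": [0,0,0],"gripper": 0.8},
    {"xyz": [0,0,-45],"angular": [0,0,0],"gripper": 0.8},
    {"xyz": [0,0,-25],"angular": [0,0,0],"gripper": 0.8},
    {"xyz": [0,0,-8],"angular": [0,0,0],"gripper": 0.8},
    {"xyz": [0,0,-8],"angular": [0,0,0],"gripper": 0.8},
    {"xyz": [0,0,-6],"angular": [0,0,0],"gripper": 0.8},
    {"xyz": [0,0,-2],"angular": [0,0,0],"gripper": 0.8},
    {"xyz": [0,0,0],"angular": [0,0,0],"gripper": 0.8}
  ]
}}

```text
t: 23.88
ee_pos: [0.6134, 0.1874, -0.0017]
eef_rot: [-0.216, 0.976, 0.0, 0.0]
ft_force: [-0.4, -0.1, -1.9]
width: 0.033
grip_force: 41.4
```

Request:
{"method": "move_arm", "body": {
  "targets": [
    {"xyz": [0,0,-1],"angular": [0,0,0],"gripper": 0.8},
    {"xyz": [0,0,0],"angular": [0,0,0],"gripper": 0.8}
  ]
}}

```text
t: 24.12
ee_pos: [0.6134, 0.1875, -0.0019]
eef_rot: [-0.217, 0.976, -0.0, 0.0]
ft_force: [-3.4, -2.1, 14.1]
width: 0.0331
grip_force: 50.2
```

Contact at the expected height. Release and rise.

Request:
{"method": "move_arm", "body": {
  "targets": [
    {"xyz": [0,0,0.5],"angular": [0,0,0],"gripper": 0.52},
    {"xyz": [0,0,0],"angular": [0,0,0],"gripper": 0.52},
    {"xyz": [0,0,0],"angular": [0,0,0],"gripper": 0.52},
    {"xyz": [0,0,30],"angular": [0,0,0],"gripper": 0.52},
    {"xyz": [0,0,50],"angular": [0,0,0],"gripper": 0.4},
    {"xyz": [0,0,60],"angular": [0,0,0],"gripper": 0.4},
    {"xyz": [0,0,60],"angular": [0,0,0],"gripper": 0.4},
    {"xyz": [0,0,0],"angular": [0,0,0],"gripper": 0.4}
  ]
}}

```text
t: 25.12
ee_pos: [0.6159, 0.1881, 0.2027]
eef_rot: [-0.216, 0.976, 0.0, 0.004]
ft_force: [-0.3, -0.0, -0.4]
width: 0.0513
grip_force: 0.0
```

```bash
python3 white.py .044 wrist b4; python3 -c "
from bench import env;s=env.state();print(s['t'],s['ee_pos'])"
```

```text
x 0.7 y -29.0 size 99 34 ang 90.0
x 0.5 y 30.2 size 100 34 ang 90.0
x -0.9 y -88.3 size 100 34 ang 89.6
25.175 [0.6143753  0.18769607 0.1998742 ]
```

Bay_1 is good. Now the last blank.

Request:
{"method": "move_arm", "body": {
  "targets": [
    {"xyz": [-21.9,-56.3,0],"angular": [0,0,0.3],"gripper": 0.4},
    {"xyz": [-21.9,-56.3,0],"angular": [0,0,0],"gripper": 0.4},
    {"xyz": [-21.9,-56.3,0],"angular": [0,0,0],"gripper": 0.4},
    {"xyz": [-21.9,-56.3,0],"angular": [0,0,0],"gripper": 0.4},
    {"xyz": [-21.9,-56.3,0],"angular": [0,0,0],"gripper": 0.4},
    {"xyz": [-21.9,-56.3,0],"angular": [0,0,0],"gripper": 0.4},
    {"xyz": [-21.9,-56.3,0],"angular": [0,0,0],"gripper": 0.4},
    {"xyz": [-21.9,-56.0,0],"angular": [0,0,0],"gripper": 0.4}
  ]
}}

```text
t: 26.18
ee_pos: [0.4363, -0.264, 0.1963]
eef_rot: [-0.219, 0.976, 0.001, -0.001]
ft_force: [1.0, -0.6, 0.3]
width: 0.0512
grip_force: 0.0
```

Request:
{"method": "move_arm", "body": {
  "targets": [
    {"xyz": [0,0,0],"angular": [0,0,0],"gripper": 0.4},
    {"xyz": [0,0,0],"angular": [0,0,0],"gripper": 0.4}
  ]
}}

```text
t: 26.42
ee_pos: [0.4373, -0.2624, 0.1965]
eef_rot: [-0.218, 0.976, 0.001, -0.001]
ft_force: [0.5, -0.1, -0.1]
width: 0.0513
grip_force: 0.0
```

```bash
python3 pile.py p2
```

```text
26.425 [ 0.4373 -0.2624  0.1965] 115.23382705637886
150 x 437.2 y -266.7 size 107 41 yaw 25.6 3536.375
180 x 437.6 y -266.2 size 105 41 yaw 25.5 3482.0
200 x 438.0 y -265.8 size 104 40 yaw 25.5 3428.0
```

Request:
{"method": "move_arm", "body": {
  "targets": [
    {"xyz": [1,0,-50],"angular": [0,0,0.1],"gripper": 0.4},
    {"xyz": [0,0,-50],"angular": [0,0,0],"gripper": 0.4},
    {"xyz": [0,0,-50],"angular": [0,0,0],"gripper": 0.4},
    {"xyz": [0,0,-38],"angular": [0,0,0],"gripper": 0.4},
    {"xyz": [0,0,-20],"angular": [0,0,0],"gripper": 0.4},
    {"xyz": [0,0,0],"angular": [0,0,0],"gripper": 0.5},
    {"xyz": [0,0,0],"angular": [0,0,0],"gripper": 0.8},
    {"xyz": [0,0,0],"angular": [0,0,0],"gripper": 0.8}
  ]
}}

```text
t: 27.48
ee_pos: [0.4396, -0.2628, -0.0096]
eef_rot: [-0.22, 0.975, -0.001, 0.001]
ft_force: [-0.9, 0.7, -1.9]
width: 0.033
grip_force: 40.4
```

Request:
{"method": "move_arm", "body": {
  "targets": [
    {"xyz": [0,0,0],"angular": [0,0,0],"gripper": 0.8}
  ]
}}

```text
t: 27.6
ee_pos: [0.4394, -0.263, -0.0098]
eef_rot: [-0.22, 0.976, -0.0, 0.0]
ft_force: [-0.6, 0.9, -1.2]
width: 0.0327
grip_force: 40.4
```

Request:
{"method": "move_arm", "body": {
  "targets": [
    {"xyz": [0,0,30],"angular": [0,0,0],"gripper": 0.8},
    {"xyz": [0,0,60],"angular": [0,0,0],"gripper": 0.8},
    {"xyz": [0,0,60],"angular": [0,0,0],"gripper": 0.8},
    {"xyz": [0,0,60],"angular": [0,0,0],"gripper": 0.8},
    {"xyz": [8.3,55.4,0],"angular": [0,0,-0.1],"gripper": 0.8},
    {"xyz": [8.3,55.4,0],"angular": [0,0,-0.1],"gripper": 0.8},
    {"xyz": [8.3,55.4,0],"angular": [0,0,-0.1],"gripper": 0.8},
    {"xyz": [8.3,55.4,0],"angular": [0,0,-0.1],"gripper": 0.8}
  ]
}}

```text
t: 28.6
ee_pos: [0.4721, -0.0396, 0.2]
eef_rot: [-0.216, 0.976, -0.0, 0.001]
ft_force: [1.2, 0.3, -1.3]
width: 0.0332
grip_force: 40.4
```

Request:
{"method": "move_arm", "body": {
  "targets": [
    {"xyz": [8.3,55.4,0],"angular": [0,0,0],"gripper": 0.8},
    {"xyz": [8.3,55.4,0],"angular": [0,0,0],"gripper": 0.8},
    {"xyz": [8.3,55.4,0],"angular": [0,0,0],"gripper": 0.8},
    {"xyz": [8.3,55.4,0],"angular": [0,0,0],"gripper": 0.8},
    {"xyz": [8.3,55.4,0],"angular": [0,0,0],"gripper": 0.8},
    {"xyz": [8.3,55.4,0],"angular": [0,0,0],"gripper": 0.8},
    {"xyz": [8,55.5,-10],"angular": [0,0,0],"gripper": 0.8},
    {"xyz": [0,0,-50],"angular": [0,0,0],"gripper": 0.8}
  ]
}}

```text
t: 29.6
ee_pos: [0.5322, 0.3518, 0.1415]
eef_rot: [-0.218, 0.976, 0.001, 0.004]
ft_force: [0.7, -0.7, -2.2]
width: 0.0334
grip_force: 40.4
```

Request:
{"method": "move_arm", "body": {
  "targets": [
    {"xyz": [0,0,0],"angular": [0,0,0],"gripper": 0.8},
    {"xyz": [0,0,0],"angular": [0,0,0],"gripper": 0.8}
  ]
}}

```text
t: 29.85
ee_pos: [0.5303, 0.3464, 0.1408]
eef_rot: [-0.216, 0.976, 0.0, 0.0]
ft_force: [-0.3, -0.2, 0.1]
width: 0.0334
grip_force: 40.6
```

```bash
python3 bay.py b5
```

```text
29.85 [0.5303 0.3464 0.1408] 114.96469354672007 carrier [ 0.6 90.3]
cam [-67.1  90.8] 0.31
-48 [-130.   129.5] [46.5, 48.0, 73.0, 108.0]
-35 [-130.   129.5] [47.0, 48.5]
-20 [-130.   129.5] [47.0, 48.0]
```

Request:
{"method": "move_arm", "body": {
  "targets": [
    {"xyz": [0,0,-45],"angular": [0,0,0],"gripper": 0.8},
    {"xyz": [0,0,-45],"angular": [0,0,0],"gripper": 0.8},
    {"xyz": [0,0,-25],"angular": [0,0,0],"gripper": 0.8},
    {"xyz": [0,0,-8],"angular": [0,0,0],"gripper": 0.8},
    {"xyz": [0,0,-8],"angular": [0,0,0],"gripper": 0.8},
    {"xyz": [0,0,-6],"angular": [0,0,0],"gripper": 0.8},
    {"xyz": [0,0,-2],"angular": [0,0,0],"gripper": 0.8},
    {"xyz": [0,0,0],"angular": [0,0,0],"gripper": 0.8}
  ]
}}

```text
t: 30.9
ee_pos: [0.53, 0.3469, 0.0007]
eef_rot: [-0.216, 0.976, 0.0, 0.0]
ft_force: [0.1, 0.0, -1.6]
width: 0.0331
grip_force: 40.6
```

Request:
{"method": "move_arm", "body": {
  "targets": [
    {"xyz": [0,0,-1],"angular": [0,0,0],"gripper": 0.8},
    {"xyz": [0,0,0],"angular": [0,0,0],"gripper": 0.8}
  ]
}}

```text
t: 31.15
ee_pos: [0.5301, 0.3469, -0.0004]
eef_rot: [-0.216, 0.976, 0.0, 0.0]
ft_force: [0.5, -0.6, 0.2]
width: 0.0334
grip_force: 40.8
```

Request:
{"method": "move_arm", "body": {
  "targets": [
    {"xyz": [0,0,-0.7],"angular": [0,0,0],"gripper": 0.8},
    {"xyz": [0,0,0],"angular": [0,0,0],"gripper": 0.8}
  ]
}}

```text
t: 31.4
ee_pos: [0.5301, 0.3469, -0.0004]
eef_rot: [-0.216, 0.976, 0.0, 0.0]
ft_force: [-2.4, -1.8, 13.0]
width: 0.0332
grip_force: 42.3
```

Contact. Release, rise well clear and check everything.

Request:
{"method": "move_arm", "body": {
  "targets": [
    {"xyz": [0,0,0.3],"angular": [0,0,0],"gripper": 0.52},
    {"xyz": [0,0,0],"angular": [0,0,0],"gripper": 0.52},
    {"xyz": [0,0,0],"angular": [0,0,0],"gripper": 0.52},
    {"xyz": [0,0,30],"angular": [0,0,0],"gripper": 0.52},
    {"xyz": [0,0,50],"angular": [0,0,0],"gripper": 0.4},
    {"xyz": [0,0,60],"angular": [0,0,0],"gripper": 0.4},
    {"xyz": [0,0,60],"angular": [0,0,0],"gripper": 0.4},
    {"xyz": [0,0,0],"angular": [0,0,0],"gripper": 0.4}
  ]
}}

```text
t: 32.4
ee_pos: [0.5324, 0.3482, 0.2042]
eef_rot: [-0.216, 0.976, 0.001, 0.004]
ft_force: [-0.3, -0.5, -1.6]
width: 0.051
grip_force: 0.0
```

```bash
python3 white.py .044 wrist b6; python3 - <<'E'
from h import *; from bay import O,R; from bench import env,eyes
a=np.ascontiguousarray(eyes.camera("scene")[:,:,::-1]); cv2.imwrite("pics/s9.png",a); b=cv2.imread("pics/scene0.png"); s7=cv2.imread("pics/s7.png")
for n,(x0,x1,y0,y1) in dict(glue=(172,210,185,250),can=(318,358,265,318),jar=(412,448,252,302)).items():
    print(n,cv2.absdiff(a,b)[y0:y1,x0:x1].mean().round(2))
c=eyes.get_calibration("scene"); g=cv2.cvtColor(a,cv2.COLOR_BGR2GRAY)
for y in (-100,70):
    u,v=proj(c,[(*(O+R@(np.array([101,y])/1e3)),.0865)])[0]; print("rod",g[int(v)-4:int(v)+6,int(round(u))].tolist())
u,v=proj(c,[(*(O+R@(np.array([-64,-157])/1e3)),.052)])[0]; print("knob bgr",a[int(round(v)),int(round(u))], "old place", a[tuple(proj(c,[(*(O+R@(np.array([-36,-165])/1e3)),.053)])[0].round().astype(int)[::-1])])
print(env.state()["t"],env.state()["ee_pos"])
E
```

```text
x 1.0 y -28.8 size 34 100 ang 0.6
x -0.8 y 91.8 size 99 33 ang 90.0
x -0.2 y 30.5 size 100 34 ang 90.0
x -1.0 y -88.3 size 101 35 ang 89.3
glue 12.71
can 4.05
jar 4.3
rod [92, 94, 125, 164, 165, 139, 112, 114, 144, 154]
rod [104, 107, 106, 110, 108, 98, 82, 80, 87, 96]
knob bgr [ 47  57 189] old place [ 66  90 105]
32.5 [0.52997275 0.34677705 0.19943794]
```

Blanks are fine. The arm may be shading the bottle and the rod, so I'll step aside and recheck those two.

Request:
{"method": "move_arm", "body": {
  "targets": [
    {"xyz": [-20,50,20],"angular": [0,0,0],"gripper": 0.4},
    {"xyz": [-30,50,20],"angular": [0,0,0],"gripper": 0.4},
    {"xyz": [-30,50,10],"angular": [0,0,0],"gripper": 0.4},
    {"xyz": [-30,50,0],"angular": [0,0,0],"gripper": 0.4},
    {"xyz": [-30,50,0],"angular": [0,0,0],"gripper": 0.4},
    {"xyz": [0,0,0],"angular": [0,0,0],"gripper": 0.4}
  ]
}}

```text
t: 33.25
ee_pos: [0.3866, 0.5992, 0.2462]
eef_rot: [-0.218, 0.976, -0.001, -0.001]
ft_force: [0.0, 0.0, -0.1]
width: 0.0516
grip_force: 0.0
```

```bash
python3 - <<'E'
from h import *; from bay import O,R; from bench import env,eyes
a=np.ascontiguousarray(eyes.camera("scene")[:,:,::-1]); b=cv2.imread("pics/scene0.png")
for im in (b,a):
    h=cv2.cvtColor(im,cv2.COLOR_BGR2HSV)[180:255,165:215]; m=((h[...,0]>4)&(h[...,0]<32)&(h[...,1]>200)).astype(np.uint8)
    n,l,s,ct=cv2.connectedComponentsWithStats(m); i=1+s[1:,4].argmax(); print("glue",s[i],ct[i].round(1))
c=eyes.get_calibration("scene"); g=cv2.cvtColor(a,cv2.COLOR_BGR2GRAY)
for y in (-100,70):
    u,v=proj(c,[(*(O+R@(np.array([101,y])/1e3)),.0865)])[0]; print("rod",g[int(v)-6:int(v)+8,int(round(u))].tolist())
t0=cv2.imread("pics/top0.png"); t1=np.ascontiguousarray(eyes.camera("top")[:,:,::-1])
for n,(x0,x1,y0,y1) in dict(glue=(246,274,288,318),can=(348,386,230,258),jar=(378,406,166,196)).items():
    (sh,r)=cv2.phaseCorrelate(cv2.cvtColor(t0,6)[y0:y1,x0:x1].astype(np.float32),cv2.cvtColor(t1,6)[y0:y1,x0:x1].astype(np.float32)); print(n,np.round(sh,2),round(r,2))
ct=eyes.get_calibration("top"); gt=cv2.cvtColor(t1,6)
for y in (-100,70):
    u,v=proj(ct,[(*(O+R@(np.array([101,y])/1e3)),.0865)])[0]; print("rod top",gt[int(v)-6:int(v)+8,int(round(u))].tolist())
E
```

```text
glue [21 22  1  2  2] [21.  22.5]
glue [20 14  1  1  1] [20. 14.]
rod [99, 92, 89, 90, 124, 161, 161, 135, 107, 110, 137, 149, 140, 125]
rod [101, 102, 103, 113, 135, 158, 155, 124, 92, 83, 85, 93, 98, 106]
glue [ 0.18 -0.14] 0.99
can [-0.03 -0.11] 0.94
jar [0.11 0.13] 0.9
rod top [125, 119, 108, 85, 92, 147, 190, 192, 164, 122, 114, 111, 101, 89]
rod top [91, 90, 94, 95, 106, 140, 190, 203, 170, 122, 99, 91, 91, 77]
```

The rod is thrown back, and the bottle, can and jar have not moved. Handing in.

```bash
python3 -c "
from bench import env; print(env.close_job())"
```

```text
the job is handed in; nothing more can be done
None
```

I handed the job in at about 33 s: the pin is parked in the notch, the bail is thrown back, all four bays hold one blank lying flat, and the camera check shows the glue bottle, oil can and jar have not moved.

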